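# Stack the stoneware snack jars on their coaster

### The job

The tasting is over: build the stoneware jars back into one tower on the square slate coaster. Set the large jar in the middle of the coaster, seat the foot of the medium jar in the mouth of the large one, the small jar in the medium one, and close the small jar with its oak lid, everything upright and fully seated; leave the cork, the foil cutter, the wine glass and the rest of the counter as they are.

Things in the scene. Friction and masses are not known exactly. Their poses are not given: they have to be found in the camera images.
- slate_coaster: square dark slate coaster, 84 x 84 x 8 mm, fixed flat on the counter, with a thin grey circle on it. Origin: centre of its underside, so its flat top is 8 mm above the origin; x and y along its edges, z up
- large_jar: the large of three white stoneware jars with brown lines: round, upright, 64 mm across, 58 mm high, open on top, loose, 300 g. Round foot 54 mm across, 6 mm high; above it the straight 64 mm body up to the rim. Mouth 48 mm across, wall 8 mm, inner floor at 12 mm. Origin: centre of the underside; z up. The medium jar's foot drops into its mouth until its body rests on the rim
- medium_jar: the medium of three white stoneware jars with brown lines: round, upright, 56 mm across, 46 mm high, open on top, loose, 220 g. Round foot 42 mm across, 6 mm high; above it the straight 56 mm body up to the rim. Mouth 40 mm across, wall 8 mm, inner floor at 12 mm. Origin: centre of the underside; z up. Seated on the large jar its origin is 52 mm above that jar's; 3 mm play all round
- small_jar: the small of three white stoneware jars with brown lines: round, upright, 48 mm across, 44 mm high, open on top, loose, 160 g. Round foot 34 mm across, 6 mm high; above it the straight 48 mm body up to the rim. Mouth 32 mm across, wall 8 mm, inner floor at 12 mm. Origin: centre of the underside; z up. Seated on the medium jar its origin is 40 mm above that jar's; 3 mm play all round
- oak_lid: lid of the small jar, standing plug down: cork plug 26 mm across, 0 to 6 mm high; oak disc 45 mm across, 6 to 13 mm; upright oak knob 18 mm across, 13 to 40 mm, to take it by. Loose, 60 g. Origin: centre of the plug's underside; z up. Seated on the small jar its origin is 38 mm above that jar's; 3 mm play all round
- wine_cork: bystander: an upright wine cork, 24 mm across and 44 mm high, loose. Origin: centre of its underside, z up
- foil_cutter: bystander: a black U-shaped foil cutter lying flat, 43 x 48 mm and 16 mm high, loose. Origin: centre of its underside, z up
- tasting_glass: bystander: an empty stemmed wine glass standing at the left of the counter, 65 mm across and 155 mm high, loose. Origin: centre of its foot's underside, z up
Not all that is in view belongs to the job. Several things look just like the oak_lid: the one meant starts farthest from the robot's base.

How it is judged:
At the end, for the whole second after the job is handed in: The large jar stands on the coaster within 13 mm of its centre; the medium jar is seated in the large one, the small one in the medium one and the lid in the small one (each within 8 mm sideways and 3 mm of its seated height, tilted less than 0.08 rad); all at rest (horizontal distance between large_jar and slate_coaster below 0.013 m and z of large_jar in the frame of slate_coaster between 0.005 and 0.011 m and angle between each of large_jar, medium_jar, small_jar, oak_lid's own z axis and vertical below 0.08 rad and linear speed of each of large_jar, medium_jar, small_jar, oak_lid below 0.02 m/s and horizontal distance between medium_jar and large_jar below 0.008 m and z of medium_jar in the frame of large_jar between 0.049 and 0.055 m and horizontal distance between small_jar and medium_jar below 0.008 m and z of small_jar in the frame of medium_jar between 0.037 and 0.043 m and horizontal distance between oak_lid and small_jar below 0.008 m and z of oak_lid in the frame of small_jar between 0.035 and 0.041 m); the robot touches nothing.
It fails at once if the loose wine cork is knocked over or shifted more than 30 mm (distance of wine_cork from where it was at the start of the episode above 0.03 m or angle between wine_cork's own z axis and vertical above 0.5 rad).
It fails at once if the foil cutter is knocked over or shifted more than 30 mm (distance of foil_cutter from where it was at the start of the episode above 0.03 m or angle between foil_cutter's own z axis and vertical above 0.5 rad).
It fails at once if the tasting glass is knocked over or shifted more than 30 mm (distance of tasting_glass from where it was at the start of the episode above 0.03 m or angle between tasting_glass's own z axis and vertical above 0.5 rad).
It also fails if it takes over 109 s, if anything falls off the work surface, if the arm or the gripper's body presses on something with over 40 N, if the wrist force passes 120 N, or if a joint passes its speed limit or range.

### The arm

A 7-joint arm with a two-finger parallel gripper is mounted at the origin on the work surface; the furniture and walls round the work are solid. World frame = base frame: x ahead of the robot, y to its left, z up, the work surface at z = 0. Lengths are in m, angles in rad, forces in N, time in s.
With the tool pointing down it reaches from about 0.35 to 0.9 m from the base axis. Payload 8.1 kg.
Tool frame: the origin (TCP) lies midway between the tips of the shut fingers; the grasp point (between the pads) lies 19 mm behind it; z points along the fingers, y is the line along which they close (so a half turn about z gives the same grasp; the last joint's range is limited). The gripper opens to 85 mm and grips with 20 to 120 N. Pads are 22 mm wide; open, the fingers measure 114 mm over their backs; the gripper's body (76 mm by 85 mm) begins 54 mm behind the grasp point. The pads swing forward as they close: fully open they stand 13 mm farther back than shut.
Start: joints at [1.125, 0.434, 0.025, 1.573, -0.012, 1.134, -0.075], TCP at [0.21, -0.589, 0.231] pointing down, gripper open.
Joint ranges: [-2.62, 2.62], [-0.44, 2.09], [-1.27, 1.32], [0.08, 2.57], [-1.32, 4.46], [0.12, 2], [-2.74, 2.74]. Speed limits (rad/s): [2.22, 2.22, 3.01, 3.01, 3.14, 3.14, 3.14].

### API

Orientations are given as a rotation vector (axis times angle).
In Python, from rig import movep, line_to, move_j, gripper_to, hold, solve_ik, state, snapshot, Unreachable, job_done gives the robot as it stands. Calls block until the motion is done:
- movep(position, orientation): joint-space move of the TCP to a pose.
- line_to(position, attitude=None, max_speed=0.15): straight line of the TCP; attitude=None keeps the orientation; max_speed is the mean speed in m/s.
- move_j(angles): joint-space move.
- gripper_to(opening): finger opening in m; the grip force is fixed at half the most; returns when the fingers have stopped.
- hold(seconds).
- solve_ik(position, orientation): joint angles nearest the present ones, or None.
- state(): the state.
- snapshot(name): name is "side" or "top" or "wrist"; returns a dict with "color" (480x640x3 uint8, red, green, blue), "mtx" (3x3 intrinsics, pixels), "eye" and "rotation" of the camera in the world. Camera axes: x right, y up, looking along -z (the intrinsics and any distortion apply to the point x, -y, -z); pixel columns grow to the right and rows downward; lengths in m; the calibration is good to about 2 mm. A picture is of the moment at which its call begins. There is no depth.
A pose or a line that the arm cannot do raises Unreachable and nothing moves.
- job_done(): hands the job in; it is judged then, once.
The state is a dict: "time_s": time; "joints": joint angles; "qd": joint speeds; "joint_torque": joint torques, N m; "tool_pos": TCP position; "tcp_rot": TCP orientation; "ft_force": force on the tool from outside, world axes, zero at the start; "ft_torque": the same for the moment, N m; "gripper_width": finger opening in m; "grip_force": force on a finger pad.
Only numpy, scipy, OpenCV 4.12 (cv2) and the standard library are available. Lean on these libraries where they do the work, as an engineer would, in place of code of your own. Each camera call takes 0.05 s, during which the arm holds its last target. There are 200 camera calls.

## Working session

There is one attempt and no reset: what is moved stays moved. The work goes in short steps, each a Python script; the robot and the scene stay as the last script left them, time stands still between calls to the robot, and variables do not carry over. Pictures are saved under pics/ and viewed, at most 14 in all, crops included, and the job is handed in when it is done.

```bash
mkdir -p pics; ls
python3 - <<'E'
from rig import *
import cv2,numpy as np
for n in ("top","side"):
    s=snapshot(n); cv2.imwrite(f"pics/{n}0.png",s["color"][...,::-1]); np.savez(f"{n}0.npz",**s)
    print(n,s["mtx"].tolist(),s["eye"],s["rotation"], [k for k in s])
print(state())
E
```

```text
pics
top [[575.9778214577337, 0.0, 326.9004479452697], [0.0, 575.9778214577337, 234.7348298406203], [0.0, 0.0, 1.0]] [ 0.36831942 -0.04065375  1.08122937] [ 0.10969809 -0.10867788 -1.56123674] ['color', 'mtx', 'eye', 'rotation']
side [[596.9382904019465, 0.0, 315.8086797870798], [0.0, 596.9382904019465, 236.7027061328354], [0.0, 0.0, 1.0]] [ 0.47373248 -0.84961782  0.67870075] [ 0.90410943 -0.00405529  0.00731015] ['color', 'mtx', 'eye', 'rotation']
{'time_s': 0.1, 'joints': array([ 1.12540153,  0.43514392,  0.02497388,  1.57396979, -0.01156504,
        1.13401826, -0.07509419]), 'qd': array([-0.00041904, -0.00170619, -0.00125505, -0.00224488,  0.00048403,
       -0.00022717,  0.00079481]), 'joint_torque': array([ 2.73249214e-03, -6.71755314e+01,  1.02832563e+00, -3.16903567e+01,
        1.59205362e-02,  7.19864518e-03, -8.68400366e-05]), 'tool_pos': array([ 0.20986826, -0.58824416,  0.23062435]), 'tcp_rot': array([-3.09425391e+00, -5.35524623e-01,  6.16567973e-04]), 'ft_force': array([ 0.52207159, -0.8267553 ,  0.59530115]), 'ft_torque': array([-0.00184388, -0.01736389,  0.04549874]), 'grip_force': 0.0, 'gripper_width': 0.08527217665063884}
```

View pics/top0.png

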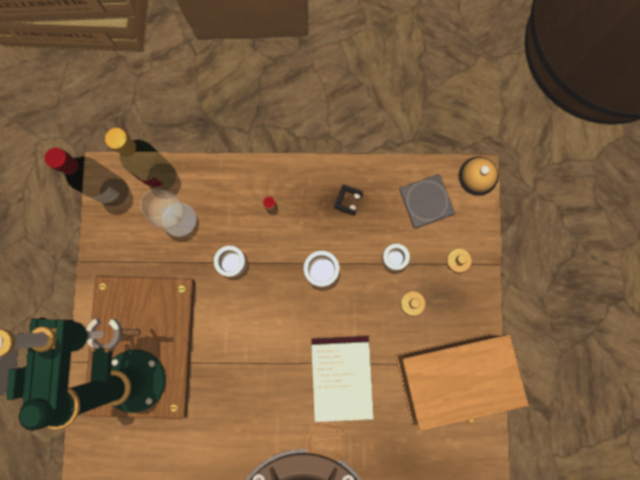

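View pics/side0.png

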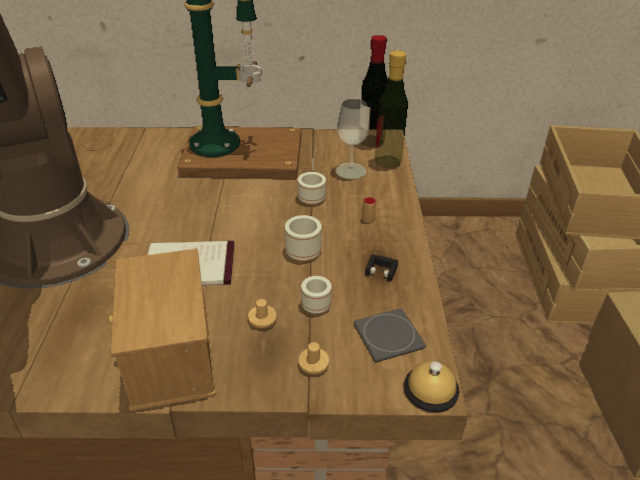

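Top view shows three white jars: left at (230,262), middle at (321,269) and largest, right at (396,257) and smallest. The coaster is at (427,201), the cutter at (348,200), the cork at (270,203), and the glass foot at about (180,220).

Lid candidates in top/side pixels:
- (459,260) / (314,360)
- (413,303) / (262,315)
- possibly one mostly hidden behind the wooden box, at (472,421) / (112,318)
- the brass bell at (479,175), which is not a lid

The description points to (459,260) as farthest from the base; I'll confirm that numerically.

```bash
cat > h.py <<'E'
import numpy as np,cv2
from scipy.spatial.transform import Rotation as R
def ray(s,p):
    K=s["mtx"]; d=np.array([(p[0]-K[0,2])/K[0,0],-(p[1]-K[1,2])/K[1,1],-1.])
    d=R.from_rotvec(s["rotation"]).apply(d) if np.shape(s["rotation"])==(3,) else s["rotation"]@d
    return np.array(s["eye"]),d/np.linalg.norm(d)
def plane(s,p,z):
    e,d=ray(s,p); return e+d*(z-e[2])/d[2]
def tri(s1,p1,s2,p2):
    e1,d1=ray(s1,p1);e2,d2=ray(s2,p2)
    t=np.linalg.lstsq(np.c_[d1,-d2],e2-e1,rcond=None)[0]
    a=e1+t[0]*d1;b=e2+t[1]*d2
    return (a+b)/2,np.linalg.norm(a-b)
def blobs(m,amin=60,amax=4000):
    n,l,st,c=cv2.connectedComponentsWithStats(m.astype(np.uint8))
    return [(st[i].tolist(),c[i].round(1).tolist()) for i in range(1,n) if amin<st[i][4]<amax]
E
python3 - <<'E'
from h import *
T=np.load("top0.npz");S=np.load("side0.npz")
for nm,s in(("top",T),("side",S)):
    h=cv2.cvtColor(s["color"],cv2.COLOR_RGB2HSV)
    H,Sa,V=[h[...,i].astype(int) for i in range(3)]
    for k,m in(("white",(Sa<45)&(V>150)),("oak",(H>12)&(H<24)&(Sa>110)&(V>165)),("slate",(Sa<60)&(V<110)&(V>50))):
        print(nm,k,blobs(m,100))
# rough by hand
for n,a,b in(("lidA knob",(460,259),(313,346)),("lidB knob",(414,302),(262,301)),("L rim",(322,269),(303,226)),("M rim",(230,262),(312,181)),("S rim",(396,257),(316,285)),("coaster",(427,201),(389,334)),("bell",(485,170),(435,369)),("cork",(269,203),(370,201)),("hidden",(472,421),(112,318))):
    p,g=tri(T,a,S,b);print(n,p.round(3),round(g,4),np.hypot(*p[:2]).round(3))
t=cv2.resize(T["color"][190:330,360:500],(560,560),interpolation=2)[...,::-1]
u=cv2.resize(S["color"][270:390,230:350],None,fx=2,fy=2)
cv2.imwrite("pics/lidcrop.png",t)
E
```

```text
top white [([163, 205, 17, 18, 225], [170.5, 213.5]), ([177, 211, 18, 23, 234], [186.6, 222.6]), ([383, 244, 26, 26, 486], [395.4, 256.9]), ([214, 246, 31, 31, 654], [229.6, 261.2]), ([304, 251, 35, 36, 913], [321.3, 269.0])]
top oak [([105, 128, 21, 20, 342], [115.0, 137.5]), ([162, 153, 222, 14, 1426], [289.3, 158.3]), ([467, 159, 29, 29, 593], [480.6, 173.2]), ([384, 164, 74, 17, 413], [421.0, 169.6]), ([179, 173, 68, 11, 419], [213.6, 176.6]), ([182, 183, 28, 8, 119], [193.0, 186.0]), ([234, 182, 31, 14, 174], [247.1, 190.6]), ([448, 183, 51, 27, 617], [472.8, 198.5]), ([204, 200, 31, 7, 108], [218.5, 203.4]), ([460, 211, 39, 19, 290], [481.3, 219.2]), ([214, 216, 46, 15, 197], [233.7, 226.7]), ([238, 216, 31, 9, 195], [252.7, 220.2]), ([368, 223, 132, 49, 1909], [446.1, 244.3]), ([101, 225, 45, 6, 172], [123.1, 226.9]), ([261, 224, 41, 11, 190], [284.8, 229.2]), ([139, 231, 27, 11, 130], [152.2, 234.4]), ([97, 232, 37, 8, 126], [117.9, 234.5]), ([330, 241, 51, 15, 300], [355.7, 249.0]), ([267, 246, 18, 15, 104], [275.8, 252.7]), ([74, 285, 19, 42, 620], [83.3, 304.0]), ([332, 28
[... 600 characters left out ...]
]
side oak [([581, 236, 59, 14, 477], [606.9, 242.6]), ([248, 306, 28, 20, 311], [262.1, 316.5]), ([298, 349, 32, 23, 387], [314.0, 361.3]), ([415, 362, 40, 37, 940], [434.3, 381.9])]
side slate [([338, 99, 23, 30, 163], [347.9, 107.6]), ([0, 262, 107, 26, 216], [53.2, 280.2]), ([354, 309, 71, 53, 2176], [388.8, 334.7])]
lidA knob [ 0.472 -0.282  0.036] 0.0004 0.55
lidB knob [ 0.393 -0.197  0.04 ] 0.0002 0.44
L rim [ 0.451 -0.031  0.058] 0.0019 0.452
M rim [0.464 0.136 0.042] 0.003 0.484
S rim [ 0.474 -0.165  0.044] 0.0012 0.502
coaster [ 0.586 -0.23   0.004] 0.0009 0.629
bell [ 0.635 -0.33   0.046] 0.0006 0.716
cork [0.573 0.067 0.043] 0.0029 0.577
hidden [ 0.197 -0.283  0.089] 0.0024 0.345
```

View pics/lidcrop.png

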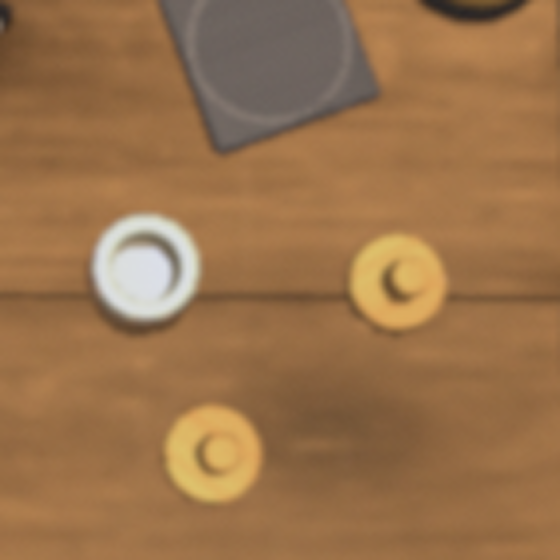

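The crop confirms two visible lid twins: A at (398,282) in the crop and B at (213,453). A stands 0.55 m from the base, B 0.44 m, and the hidden spot about 0.35 m, so A is the right lid. Now to look from close by with the wrist camera.

```bash
cat >> h.py <<'E'
def down(yaw): return (R.from_euler("z",yaw)*R.from_euler("x",np.pi)).as_rotvec()
E
python3 - <<'E'
from rig import *
from h import *
for n,p in(("A",(.472,-.282)),("S",(.474,-.165)),("L",(.451,-.031)),("M",(.464,.136)),("C",(.586,-.23))):
    for y in(-.8,0,.8,1.57,-1.57):
        q=[solve_ik([*p,z],down(y)) for z in(.012,.2)]
        print(n,y,[None if a is None else a.round(2).tolist() for a in q])
movep([.451-.04,-.031,.22],down(0))
s=snapshot("wrist");np.savez("w0.npz",**s);cv2.imwrite("pics/w0.png",s["color"][...,::-1])
print(s["eye"],s["rotation"],s["mtx"],state()["tool_pos"],state()["time_s"])
E
```

```text
A -0.8 [[0.34, 0.6, 0.14, 1.97, -0.14, 0.58, -1.79], [0.36, 0.34, 0.1, 1.81, -0.04, 1.0, -1.89]]
A 0 [[0.46, 0.59, -0.03, 1.96, 0.03, 0.59, -1.15], [0.48, 0.35, -0.06, 1.8, 0.02, 1.0, -1.15]]
A 0.8 [[0.56, 0.6, -0.17, 1.95, 0.17, 0.6, -0.49], [0.6, 0.36, -0.21, 1.79, 0.08, 1.01, -0.41]]
A 1.57 [[0.66, 0.61, -0.3, 1.95, 0.3, 0.62, 0.17], [0.72, 0.37, -0.37, 1.78, 0.16, 1.02, 0.29]]
A -1.57 [[0.23, 0.61, 0.3, 1.98, -0.3, 0.59, -2.41], [0.24, 0.34, 0.27, 1.82, -0.11, 1.0, -2.59]]
S -0.8 [[0.16, 0.54, 0.09, 2.09, -0.09, 0.51, -2.05], [0.25, 0.27, -0.03, 1.91, 0.01, 0.96, -2.15]]
S 0 [[0.32, 0.55, -0.12, 2.07, 0.13, 0.53, -1.47], [0.38, 0.28, -0.19, 1.9, 0.06, 0.97, -1.41]]
S 0.8 [[0.43, 0.56, -0.27, 2.07, 0.27, 0.55, -0.8], [0.5, 0.29, -0.34, 1.89, 0.12, 0.98, -0.66]]
S 1.57 [[0.53, 0.58, -0.41, 2.06, 0.4, 0.58, -0.16], [0.62, 0.31, -0.5, 1.88, 0.18, 0.99, 0.05]]
S -1.57 [[0.04, 0.55, 0.25, 2.1, -0.26, 0.52, -2.65], [-0.61, 0.45, 1.17, 1.97, -0.48, 1.04, -2.36]]
L -0.8 [[-0.03, 0.49, -0.03, 2.2, 0.03, 0.45, -2.45], [0.19, 0.21, -0.28, 2.0, 0.07, 0.94, -2.49]]
L 0 [[0.09, 0.5, -0.18, 2.19
[... 891 characters left out ...]
0.14, 0.7, -1.96], [0.23, 0.47, 0.09, 1.61, -0.05, 1.07, -2.04]]
C 0 [[0.32, 0.68, -0.05, 1.76, 0.05, 0.7, -1.33], [0.35, 0.47, -0.09, 1.59, 0.04, 1.08, -1.32]]
C 0.8 [[0.42, 0.69, -0.2, 1.75, 0.19, 0.72, -0.65], [0.44, 0.48, -0.22, 1.59, 0.11, 1.09, -0.58]]
C 1.57 [[0.51, 0.71, -0.34, 1.74, 0.32, 0.75, 0.01], [0.55, 0.5, -0.39, 1.58, 0.2, 1.1, 0.11]]
C -1.57 [[0.08, 0.7, 0.31, 1.78, -0.31, 0.71, -2.58], [0.11, 0.47, 0.26, 1.62, -0.13, 1.07, -2.73]]
[ 0.48837606 -0.03150014  0.36252084] [-0.2389809   0.23860547 -1.55947891] [[402.47955549   0.         317.11796093]
 [  0.         402.47955549 241.81638812]
 [  0.           0.           1.        ]] [ 0.41119616 -0.03171511  0.21997713] 2.275
```

View pics/w0.png

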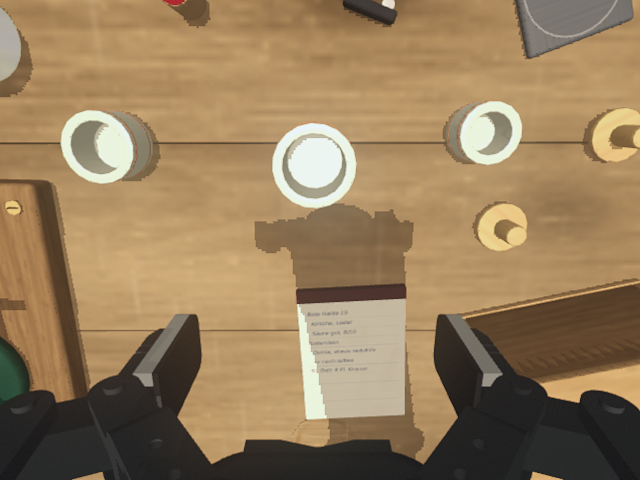

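The wrist view shows the large rim at about (315,165), the medium at (98,146), the small at (491,132), lid A's knob at (632,135) and lid B at (510,232). I'll take a second wrist view and triangulate the rims and knobs.

Run:
```python
from rig import *
from h import *
for k,p in((1,(.41,-.17)),(2,(.44,.06)),(3,(.50,-.24))):
    movep([*p,.22],down(0)); s=snapshot("wrist");np.savez(f"w{k}.npz",**s)
print(state()["time_s"])
for k in range(4):
    c=np.load(f"w{k}.npz")["color"];h=cv2.cvtColor(c,cv2.COLOR_RGB2HSV).astype(int)
    m=((h[...,1]<60)&(h[...,2]>200)).astype(np.uint8)
    for ct in cv2.findContours(m,cv2.RETR_EXTERNAL,cv2.CHAIN_APPROX_NONE)[0]:
        if cv2.contourArea(cv2.convexHull(ct))>1500:
            e=cv2.fitEllipse(cv2.convexHull(ct)); print(k,np.round(e[0],1),np.round(e[1],1))
rows=[np.load(f"w{k}.npz")["color"] for k in range(1,4)]
cv2.imwrite("pics/w123.png",np.vstack([cv2.resize(np.hstack(rows[:2]),(800,300)),np.hstack([cv2.resize(rows[2],(400,300)),np.zeros((300,400,3),np.uint8)])])[...,::-1])
```

```text
5.1333
0 [307.  371.5] [ 23.5 144.6]
0 [313.8 165.1] [84.  84.8]
0 [ 96.6 146.4] [66.5 78.3]
0 [490.8 132.3] [58.3 66.4]
1 [215.  357.5] [135.1 151.1]
1 [128.3 163.5] [77.7 89.4]
1 [309.4 130.7] [60.5 62.5]
2 [414.6 383.9] [109.2 117.3]
2 [431.7 202.7] [77.8 84.3]
2 [217.4 183.5] [67.1 72.1]
2 [601.4 170.4] [54.  66.3]
2 [37.5 89.3] [44.6 65.1]
2 [26.6 46.8] [43.1 62.5]
3 [ 61.1 275. ] [67.4 82.7]
3 [228.6 243.3] [53.2 57.2]
3 [305.7 103. ] [91.6 96.7]
```

View pics/w123.png

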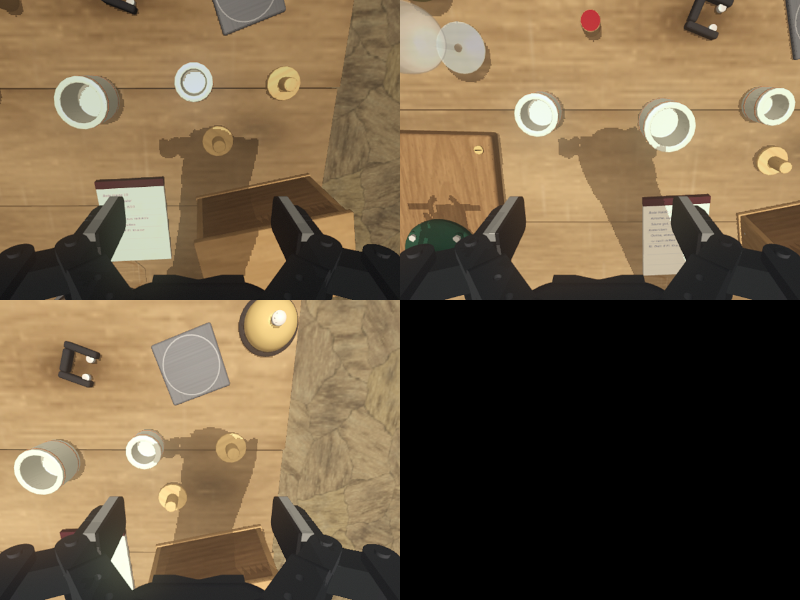

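Lid A is at about (456,133) in view 1 and (371,236) in view 3, the coaster circle at (306,103) in view 3. The bell stands beyond the coaster and is clear of it. Triangulating now.

Run:
```python
from h import *
W=[np.load(f"w{k}.npz") for k in range(4)];T=np.load("top0.npz");S=np.load("side0.npz")
def pr(n,a,pa,b,pb):
    p,g=tri(a,pa,b,pb);print(n,p.round(4),round(g,4))
pr("L",W[0],(313.8,165.1),W[1],(128.3,163.5));pr("L",W[0],(313.8,165.1),W[2],(431.7,202.7));pr("L",W[2],(431.7,202.7),W[3],(61.1,275))
pr("M",W[0],(96.6,146.4),W[2],(217.4,183.5))
pr("S",W[0],(490.8,132.3),W[1],(309.4,130.7));pr("S",W[1],(309.4,130.7),W[2],(601.4,170.4));pr("S",W[1],(309.4,130.7),W[3],(228.6,243.3))
pr("C",W[3],(305.7,103),T,(427.5,201));pr("C",W[3],(305.7,103),S,(389,334.5));print(plane(W[3],(305.7,103),.008))
# lid: oak blobs
def oak(k,x0,y0,r):
    c=W[k]["color"][y0-r:y0+r,x0-r:x0+r];cv2.imwrite(f"pics/k{k}.png",cv2.resize(c,(400,400),interpolation=cv2.INTER_CUBIC)[...,::-1]);return cv2.resize(c,(400,400),interpolation=cv2.INTER_CUBIC)
cv2.imwrite("pics/knobs.png",np.hstack([oak(1,456,133,40),oak(3,371,236,40)])[...,::-1])
# second coaster view in w1/w2 absent; bell top
pr("bell",W[3],(446,30),S,(435,369))
pr("glass rim..foot",T,(180,220),S,(351,171))
```

```text
L [ 0.4529 -0.0291  0.0572] 0.0002
L [ 0.4529 -0.0291  0.0574] 0.0001
L [ 0.4529 -0.0291  0.0573] 0.0002
M [0.4659 0.138  0.0452] 0.0002
S [ 0.4758 -0.1647  0.0433] 0.0
S [ 0.4757 -0.1647  0.0434] 0.0002
S [ 0.4759 -0.1646  0.0439] 0.0003
C [ 0.5862 -0.2293  0.0054] 0.003
C [ 0.587  -0.2282  0.0017] 0.001
[ 0.58732767 -0.22841196  0.008     ]
bell [ 0.6354 -0.3293  0.0451] 0.0001
glass rim..foot [5.473e-01 2.402e-01 4.000e-04] 0.0023
```

View pics/knobs.png

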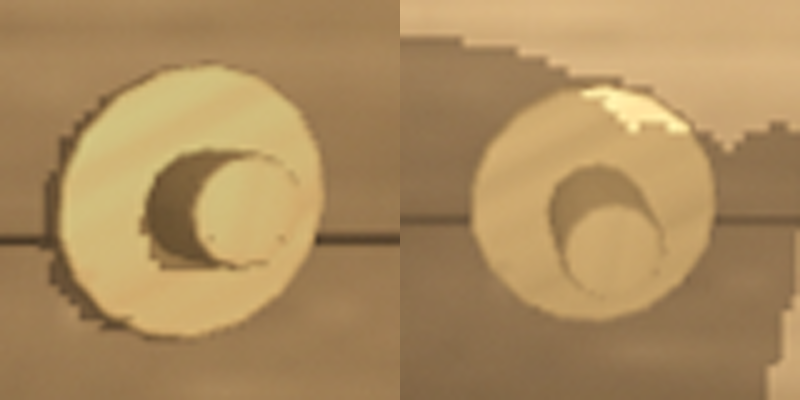

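```bash
cat >> h.py <<'E'
from rig import *
def up(z,v=.25):
    p=state()["tool_pos"]; line_to([p[0],p[1],z],max_speed=v)
def pick(xy,z,y1,y2,close,zc=.17,zl=.16,op=.085):
    """squeeze at yaw y1, let go, squeeze at yaw y2 (centres both axes), lift"""
    gripper_to(op); movep([*xy,zc],down(y1)); line_to([*xy,z],max_speed=.15); gripper_to(close)
    print("sq1",state()["gripper_width"],state()["grip_force"])
    gripper_to(op); line_to([*xy,z],down(y2),max_speed=.1); gripper_to(close)
    s=state();print("sq2",s["gripper_width"],s["grip_force"],s["tool_pos"],s["ft_force"].round(1))
    up(zl); s=state();print("lift",s["gripper_width"],s["ft_force"].round(1),s["time_s"])
def place(xy,z,yaw,zc,op=.085):
    line_to([*xy,zc],down(yaw),max_speed=.2); line_to([*xy,z+.015],max_speed=.1); line_to([*xy,z],max_speed=.03)
    s=state();print("down",s["tool_pos"],s["ft_force"].round(1))
    gripper_to(op); up(zc); print("t",state()["time_s"])
E
python3 - <<'E'
from h import *
W=[np.load(f"w{k}.npz") for k in range(4)]
print("knob",tri(W[1],(466,135),W[3],(374,246.4)))
L=(.4529,-.0291);C=(.587,-.2285)
pick(L,.014,.8,-.77,.05)
E
```

```text
knob (array([ 0.47213944, -0.28598891,  0.03989966]), np.float64(3.914156161167279e-05))
sq1 0.062334120512828016 63.26479344628751
sq2 0.06339643719524499 63.51352337747812 [ 0.45286131 -0.02920839  0.01447009] [-2.3 -0.3  9.9]
lift 0.06368998476013658 [-0.2  0.7 -3.2] 10.9417
```

Run:
```python
from h import *
place((.587,-.2285),.0230,-.77,.16)
movep([.53,-.2285,.25],down(0))
s=snapshot("wrist");np.savez("w4.npz",**s);cv2.imwrite("pics/w4.png",s["color"][...,::-1])
h=cv2.cvtColor(s["color"],cv2.COLOR_RGB2HSV).astype(int)
m=((h[...,1]<60)&(h[...,2]>200)).astype(np.uint8)
for ct in cv2.findContours(m,cv2.RETR_EXTERNAL,cv2.CHAIN_APPROX_NONE)[0]:
    if cv2.contourArea(cv2.convexHull(ct))>1500:
        e=cv2.fitEllipse(cv2.convexHull(ct)); print(np.round(e[0],1),np.round(e[1],1),plane(s,e[0],.066))
```

```text
down [ 0.58690218 -0.22845657  0.02271528] [ 0.2  0.  -2.8]
t 15.3583
[208.  421.1] [54.4 79.5] [ 0.31943519 -0.11963619  0.066     ]
[248.6 264.1] [47.4 51.8] [ 0.48437631 -0.16872874  0.066     ]
[317.5 137.5] [82.2 86. ] [ 0.58995615 -0.22843836  0.066     ]
```

View pics/w4.png

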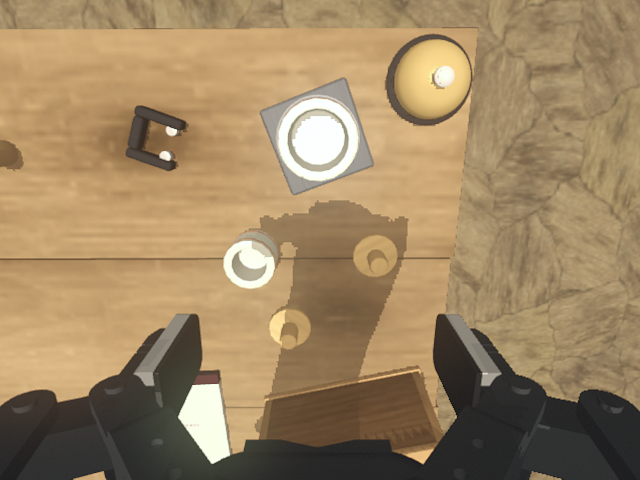

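The large jar stands inside the coaster, rim at (317,137). The camera puts it about 3 mm ahead of the commanded x. I'll squeeze it once along x in place to learn whether that's camera bias or the jar slipping.

```bash
cat >> h.py <<'E'
def rims(pose,zs,amin=1500):
    movep(pose,down(0)); s=snapshot("wrist")
    h=cv2.cvtColor(s["color"],cv2.COLOR_RGB2HSV).astype(int)
    m=((h[...,1]<60)&(h[...,2]>200)).astype(np.uint8)
    for ct in cv2.findContours(m,cv2.RETR_EXTERNAL,cv2.CHAIN_APPROX_NONE)[0]:
        if cv2.contourArea(cv2.convexHull(ct))>amin:
            e=cv2.fitEllipse(cv2.convexHull(ct)); print(np.round(e[0],1),np.round(e[1],1),[plane(s,e[0],z)[:2].round(4).tolist() for z in zs])
    return s
E
python3 - <<'E'
from h import *
C=(.587,-.2285)
movep([*C,.16],down(1.57)); line_to([*C,.023]); gripper_to(.055)
s=state();print(s["tool_pos"],s["gripper_width"],s["ft_force"].round(1)); gripper_to(.085); up(.16)
rims([.53,-.2285,.25],[.066]); print(state()["time_s"])
E
```

```text
[ 0.58764041 -0.22875331  0.02452513] 0.06340370173066616 [-3.  -0.1  7.8]
[207.6 421.1] [53.6 79.9] [[0.3188, -0.1202]]
[248.3 263.9] [47.3 51.8] [[0.4844, -0.1687]]
[317.6 137.5] [82.2 85.4] [[0.5901, -0.2283]]
21.0917
```

The jar didn't move, so this is a camera bias of about +2.5 mm in x, and the robot frame holds. Next is the medium jar.

Run:
```python
from h import *
pick((.4645,.138),.014,0,1.57,.042,zc=.17,zl=.16)
place((.587,-.2285),.0738,1.57,.17)
s=rims([.53,-.2285,.28],[.066,.106]); cv2.imwrite("pics/w5.png",s["color"][...,::-1]); print(state()["time_s"])
```

```text
sq1 0.0545206064549332 61.53940231539309
sq2 0.05498767593777197 61.801257468760014 [0.46458684 0.13806701 0.01455205] [-3.1 -0.7  9.1]
lift 0.05525173925745146 [ 0.2  0.1 -2.7] 27.5917
down [ 0.5869433  -0.2286139   0.07464956] [-4.8  0.5 10.7]
t 32.225
[212.6 412.6] [64.6 92.9] [[0.3033, -0.1166], [0.3375, -0.1292]]
[253.  253.2] [44.1 48.2] [[0.4836, -0.1683], [0.4975, -0.175]]
[317.5 136.7] [76.4 81.4] [[0.5891, -0.2284], [0.5911, -0.2284]]
33.475
```

View pics/w5.png

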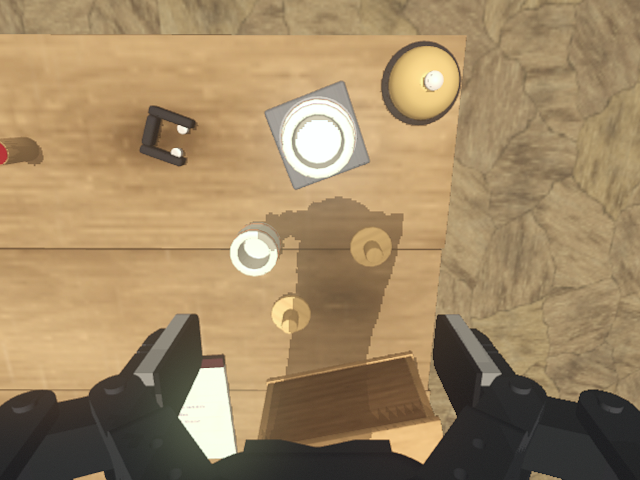

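The medium jar looks concentric in the large one, at (317,137). A side crop will confirm that it is seated.

Run:
```python
from h import *
movep([.4735,-.1647,.2],down(.8))
s=snapshot("side");np.savez("s5.npz",**s)
cv2.imwrite("pics/s5.png",cv2.resize(s["color"][230:400,300:480],(720,600*680//720),interpolation=2)[:600,:,::-1])
```

```text
(no output)
```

View pics/s5.png

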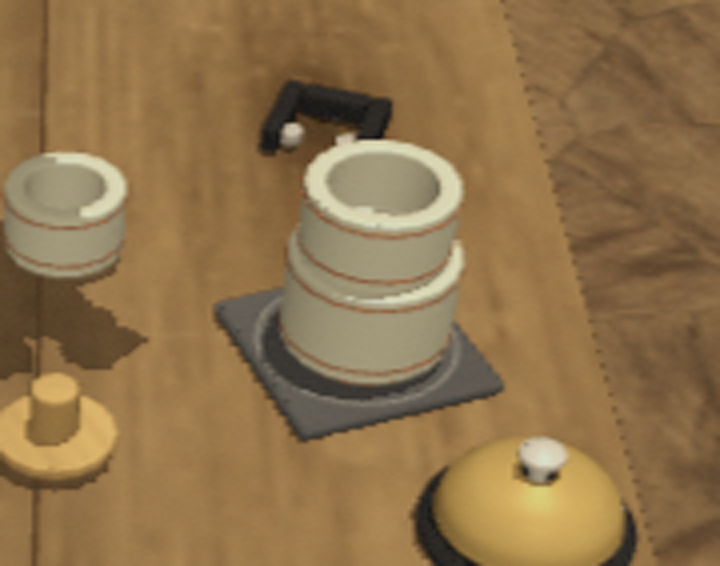

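The medium jar is seated: no foot shows and its body sits on the large rim. Next is the small jar.

Run:
```python
from h import *
pick((.4735,-.1647),.014,0,1.57,.035,zc=.17,zl=.19)
place((.588,-.2285),.1140,1.57,.21)
movep([.471,-.285,.2],down(0))
s=snapshot("side");np.savez("s6.npz",**s)
cv2.imwrite("pics/s6.png",cv2.resize(s["color"][230:400,300:480],(720,680),interpolation=2)[:600,:,::-1])
print(state()["time_s"])
```

```text
sq1 0.04570362144811625 60.26565156877041
sq2 0.04695822974556281 60.61098128557205 [ 0.47364703 -0.16468466  0.01453902] [-2.2  0.4  7.8]
lift 0.046778369406957586 [-0.7 -0.1 -2.1] 40.2917
down [ 0.587965   -0.22862268  0.11460412] [-3.2  0.2  7.9]
t 43.7083
44.8833
```

View pics/s6.png

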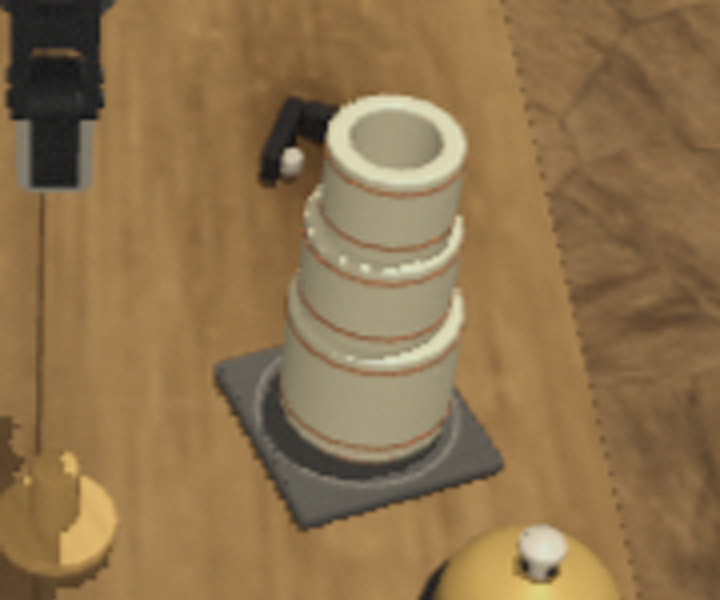

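The small jar is seated too. The lid is next, taken by its knob.

Run:
```python
from h import *
pick((.470,-.286),.017,0,1.57,.005,zc=.17,zl=.23,op=.06)
s=state();print(s["grip_force"])
place((.588,-.2285),.1550,1.57,.25,op=.05)
movep([.45,-.15,.28],down(0))
s=snapshot("side")
cv2.imwrite("pics/s7.png",cv2.resize(s["color"][200:400,290:490],(600,600),interpolation=2)[...,::-1])
s=snapshot("wrist")
print(state()["time_s"])
```

```text
sq1 0.015760064876063795 58.40791046619415
sq2 0.01628776440255058 58.45922648906708 [ 0.4701501  -0.28601828  0.0172313 ] [-0.2  0.6  3.3]
lift 0.015838827357198253 [-0.1  0.4 -1. ] 50.8167
58.5087776184082
down [ 0.58801233 -0.22856039  0.15523947] [-2.1 -0.7  5.4]
t 54.1917
55.55
```

View pics/s7.png

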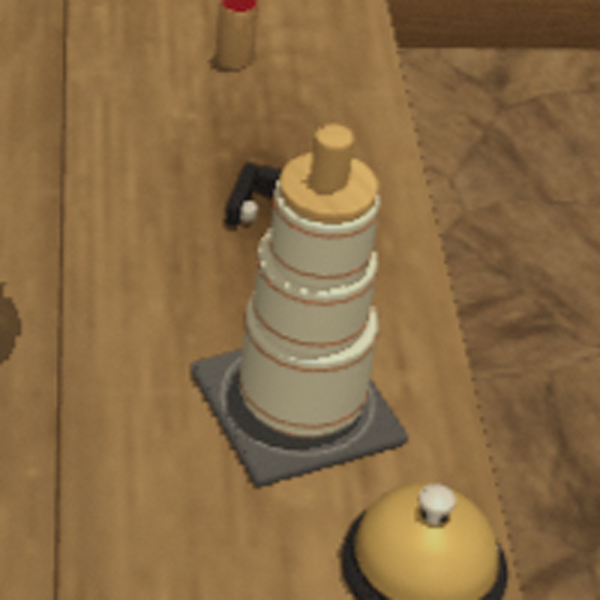

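The full tower stands upright and the lid disc rests on the small rim, with its knob top at about side pixel (401,245). A top view will check the lid's height.

Run:
```python
from h import *
s=snapshot("top");np.savez("t8.npz",**s);S=snapshot("side");np.savez("s8.npz",**S)
a=cv2.resize(s["color"][165:245,385:465],(400,400),interpolation=2);b=cv2.resize(S["color"][230:310,360:440],(400,400),interpolation=2)
cv2.imwrite("pics/t8.png",np.hstack([a,b])[...,::-1])
```

```text
(no output)
```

View pics/t8.png

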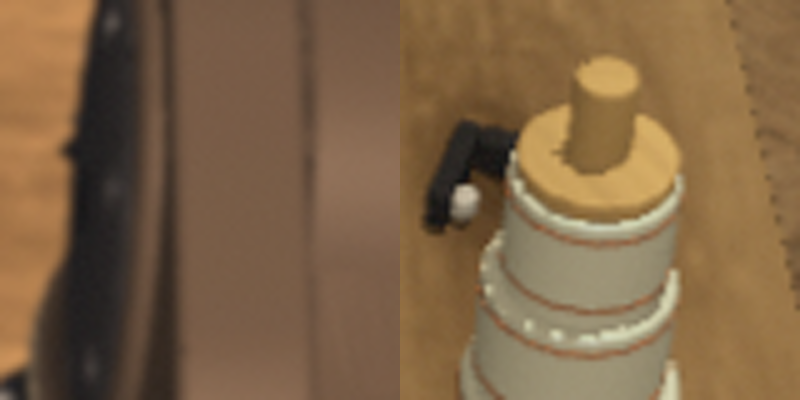

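Run:
```python
from h import *
S=np.load("s8.npz")
for y in(-.2285,-.2265):
    e,d=ray(S,(401.4,245.4));print((e+d*(y-e[1])/d[1]).round(4))
movep([.42,-.02,.28],down(0));movep([.38,.05,.28],down(0))
t=snapshot("top")
cv2.imwrite("pics/t9.png",cv2.resize(t["color"][125:285,230:490],(780,480),interpolation=2)[...,::-1]);np.savez("t9.npz",**t)
print(state()["time_s"])
```

```text
[ 0.5887 -0.2285  0.1763]
[ 0.5891 -0.2265  0.1747]
56.7083
```

View pics/t9.png

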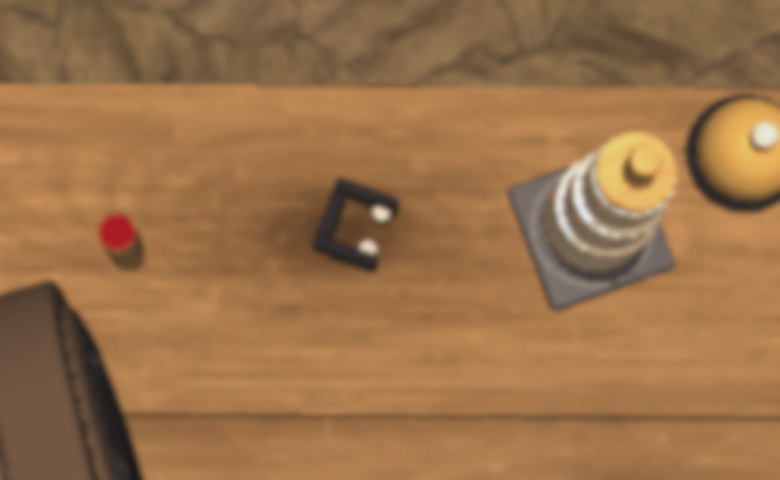

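The tower is upright on the coaster and the cutter and cork are undisturbed. The knob top measures about 0.176 m against 0.178 m if seated (0.184 m if not), so the lid is seated.

```bash
python3 -c "
from h import *
print(tri(np.load('t9.npz'),(445,178.3),np.load('s8.npz'),(401.4,245.4)))
hold(.5);print(job_done())"
```

```text
(array([ 0.5883064 , -0.22891475,  0.1765846 ]), np.float64(0.0006794575430552742))
the job is handed in; nothing more can be done
None
```

The tower is built on the slate coaster — large, medium and small jars with the oak lid, all seated and upright by my camera checks — and the job was handed in at about 57 s of the 109 s allowed; the hand-in call returned no verdict.

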